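# Tip the tail block onto its marked spot

### The job

The dark wooden tail block stands on end on the plywood board between two taped outlines. Push it near its top with the fingers so that it topples and lies flat inside the blue taped outline, take the fingers away and let it come to rest there, then press down on it firmly for about a second to bed it, and move clear. Do not pick the block up, and leave the bottle, the thumb plane, the eraser and the bone blank where they are.

Things in the scene. Friction and masses are not known exactly. Their poses are not given: they have to be found in the camera images.
- tail_block: dark brown wooden block standing on end, 110 mm tall, 70 wide, 32 thick, 0.13-0.25 kg, loose; small black hole in each broad face. Origin: centre of its foot. z up its length, x along the 70 mm, y through the 32 mm; broad faces look along +y and -y, towards the two outlines (within 0.1 rad). Tips about its foot edge, foot grips when pushed near the top. If it lies off, it may be nudged
- block_mid (a point): centre of the block's volume, 55 mm from its foot; 28 mm above the bench when the block lies flat on the board
- block_corner0 (a point): point on the block's mid-plane (half its thickness) at the foot end, -x side
- block_corner1 (a point): point on the block's mid-plane (half its thickness) at the foot end, +x side
- block_corner2 (a point): point on the block's mid-plane (half its thickness) at the top end, -x side
- block_corner3 (a point): point on the block's mid-plane (half its thickness) at the top end, +x side
- blue_outline: blue tape rectangle stuck flat on the board (no height). Origin: its centre, on the board's top. Inner opening 100 mm along its x and 130 mm along its y, tape 8 mm wide (outside 116 x 146 mm); its y is parallel to the board's y. It may lie on either side of the block
- red_outline: the same rectangle in red tape on the other side of the block; not to be used
- board: fixed plywood board, 260 mm along its x, 420 along its y, 12 mm thick; origin: centre of its underside, on the bench. The outlines' centres lie 78 mm from its centre along +y and -y; the block stands near its centre; the four small things stand in the outer 65 mm strips along its two long edges
- oil_bottle: small white bottle with a black cap, 40 mm across, 93 mm tall, standing upright on the board; origin: centre of its underside; to be left alone
- thumb_plane: small brass thumb plane with a dark knob, 54 x 81 x 35 mm, on the board; origin: centre of its underside; to be left alone
- eraser: white eraser in a blue sleeve, 28 x 47 x 13 mm, on the board; origin: centre of its underside; to be left alone
- nut_blank: off-white bone bar, 20 x 55 x 10 mm, on the board; origin: centre of its underside; to be left alone
Things that resemble listed ones, but are neither listed nor needed, are in the scene too. There is more than one size of the tail_block; the job needs the largest.

How it is judged:
By the outcome, as a careful person would: the job done as asked, in the order asked, and still so for the second after the job is handed in, with the robot touching nothing.
It also fails if it takes over 40 s, if anything falls off the work surface, if the arm or the gripper's body presses on something with over 40 N, if the wrist force passes 120 N, or if a joint passes its speed limit or range.

### The arm

A 6-joint arm with a two-finger parallel gripper is mounted at the origin on a cart in front of the work surface, level with it; the furniture and walls round the work are solid. World frame = base frame: x ahead of the robot, y to its left, z up, the work surface at z = 0. Lengths are in m, angles in rad, forces in N, time in s.
With the tool pointing down it reaches from about 0.325 to 0.875 m from the base axis. Payload 4.4 kg.
Tool frame: the origin (TCP) lies between the finger pads; the fingertips stand 11 mm ahead of it and the grasp point (between the pads) lies 8 mm behind it; y points along the fingers, x is the direction in which the jaws open and shut, and the axes are right-handed (so a half turn about y gives the same grasp; the last joint's range is limited). The gripper opens to 85 mm and grips with 20 to 120 N. Pads are 22 mm wide; open, the fingers measure 114 mm over their backs; the gripper's body (76 mm by 85 mm) begins 54 mm behind the grasp point. The pads swing forward as they close: fully open they stand 13 mm farther back than shut.
Start: joints at [-1.466, 0.207, 1.542, -0, 1.393, -0.15], TCP at [0.145, -0.556, 0.242] pointing down, gripper open.
Joint ranges: [-2.73, 2.73], [-0.86, 2.22], [0.23, 2.46], [-1.11, 4.25], [0.08, 2.63], [-2.82, 2.82]. Speed limits (rad/s): [2.79, 2.79, 3.14, 3.14, 3.14, 3.14].

### API

Orientations are given as a 3x3 rotation matrix whose columns are the frame's x, y, z axes.
In Python, from bench import ctrl gives the robot as it stands. The module is installed in compiled form; this text tells all that it offers.
- The arm moves only by the shell command python3 -m creep 'ROWS' [FORCE]. ROWS is JSON, a list that holds one entry, the list of rows, each a list of 5 numbers: the opening, from 0 (shut) to 1 (fully open), then the shift along the tool's x, y, z in mm, then the turn about the tool's y in degrees. In form: [[[grip, tx, ty, tz, roll], ...]]. A call has 1 to 8 rows; each row shifts and turns the commanded pose from where the row before left it, along the tool's axes as they then stand; what a row does not reach is not made up. A row lasts 1/8 s, in which the tool goes at most 62.5 mm and 10.7 degrees, less where a joint would pass 70% of its speed; a pose out of reach is approached as far as the arm can. A call is refused whole if a number of a shift passes 62.5 or a number of a turn 10.7, either way. A call with a gripper value outside its range is refused whole. The fingers move at their own pace and stop on an object; FORCE is the grip in N (left out, the last holds). Time passes only in rows, so rows that do not move let the fingers close. It gives the time, the measured TCP pose, the force and the opening at its end, in the units of the state.
- ctrl.get_state(): the state, without advancing time (a new reading comes with each control period).
- ctrl.snapshot(name): name is "side" or "top"; returns the picture (400x640x3 uint8, red, green, blue); there is no depth.
- ctrl.camera_info(name): a dict with "mtx" (3x3 intrinsics, pixels), "k1" (the pictures are not rectified: a ray, as slopes to the right and down, at radius r is drawn at 1 + k1 r^2 times it, then the intrinsics apply), "R" (3x3) and "t" (3): a world point X has camera coordinates R X + t. Camera axes: x right, y down, z forward; pixel columns grow to the right and rows downward; lengths in m; the calibration is good to about 2 mm. A picture is of the moment at which its call begins. camera_info takes no time and is no camera call.
- ctrl.close_job(): hands the job in, once; it reports no verdict.
Trained networks look in the newest picture that a camera, given by its name, has taken for a name from the list of things; names that differ only in an ending like _2 or _b are one class to them, and where a whole thing is asked for, a point or a joint stands for the part that bears it (a point fixed in the world has none). Each returns a list of dicts, best first, with "p" (0 to 1); they miss things now and then, are a little off and sometimes report something else, mostly with a low value. They report only what shows in the picture. A call takes as long as a camera call. They do not tell look-alikes from the thing itself.
- ctrl.boxes_of(camera, query): "at" ([x, y, z] in m, in world coordinates, good to about 4 mm: the middle of the surface that is visible of it).
- ctrl.silhouettes(camera, query): "region" (400x640 bool, what is visible of it).
The state is a dict: "clock": time; "joint_pos": joint angles; "joint_vel": joint speeds; "effort": joint torques, N m; "tool_pos": TCP position; "orientation": TCP orientation; "contact_force": force on the tool from outside, world axes, zero at the start; "moment": the same for the moment, N m; "grip_width": finger opening in m.
Only numpy, scipy, OpenCV 4.12 (cv2) and the standard library are available. Lean on these libraries where they do the work, as an engineer would, in place of code of your own. Each camera call takes 0.05 s, during which the arm holds its last target.

## Working session

There is one attempt and no reset: what is moved stays moved. The work goes in short steps, Python scripts to look and compute and a shell command to move; the robot and the scene stay as the last step left them, time stands still between calls to the robot, and variables do not carry over. Pictures are saved under pics/ and viewed, and the job is handed in when it is done.

```bash
mkdir -p pics; ls; python3 - <<'E'
from bench import ctrl
import cv2,numpy as np
np.set_printoptions(precision=4,suppress=True)
for n in ("side","top"):
    im=ctrl.snapshot(n); cv2.imwrite(f"pics/{n}0.png",im[:,:,::-1])
    i=ctrl.camera_info(n); print(n,i)
    for q in ("tail_block","blue_outline","red_outline","board","oil_bottle","thumb_plane","eraser","nut_blank"):
        print(q,[(np.round(d["at"],3),round(d["p"],2)) for d in ctrl.boxes_of(n,q)])
s=ctrl.get_state();print(s)
E
```

```text
pics
side {'mtx': array([[424.7092,   0.    , 314.7501],
       [  0.    , 424.7092, 191.3481],
       [  0.    ,   0.    ,   1.    ]]), 'k1': 0.03913973361066242, 'R': array([[-0.9364, -0.3508, -0.0098],
       [-0.1881,  0.5253, -0.8298],
       [ 0.2962, -0.7752, -0.5579]]), 't': array([0.4668, 0.1668, 0.7764])}
tail_block [(array([ 0.344, -0.07 ,  0.055]), 0.93), (array([0.337, 0.112, 0.062]), 0.91), (array([0.538, 0.109, 0.078]), 0.84)]
blue_outline [(array([0.537, 0.195, 0.012]), 0.78)]
red_outline [(array([0.496, 0.009, 0.008]), 0.59)]
board [(array([0.518, 0.172, 0.011]), 0.87), (array([0.442, 0.002, 0.02 ]), 0.3)]
oil_bottle []
thumb_plane [(array([0.647, 0.03 , 0.024]), 0.87)]
eraser [(array([0.439, 0.222, 0.032]), 0.52)]
nut_blank []
top {'mtx': array([[460.144 ,   0.    , 325.3203],
       [  0.    , 460.144 , 203.9717],
       [  0.    ,   0.    ,   1.    ]]), 'k1': -0.03125210690658804, 'R': array([[-0.0013, -0.9997, -0.0264],
       [-0.9972,  0.0033, -0.0753],
       [ 0.0754,  0.0262, -0.9968]]), 't': array([0.0297, 0.5271, 0.9219])}
tail_block [(array([ 0.349, -0.09
[... 413 characters left out ...]
9]), 0.92)]
eraser [(array([0.438, 0.218, 0.023]), 0.58)]
nut_blank [(array([0.439, 0.217, 0.021]), 0.57), (array([ 0.441, -0.005,  0.02 ]), 0.46)]
{'clock': 0.9, 'joint_pos': array([-1.4665,  0.2066,  1.5415, -0.    ,  1.3935, -0.1505]), 'joint_vel': array([ 0.0005, -0.0012, -0.0001,  0.0006, -0.0005,  0.0007]), 'effort': array([ -0.0004, -38.3042, -29.1976,  -0.0002,   0.0007,  -0.    ]), 'tool_pos': array([ 0.1449, -0.5564,  0.2423]), 'orientation': array([[ 0.2521, -0.    ,  0.9677],
       [-0.9677,  0.    ,  0.2521],
       [-0.    , -1.    , -0.    ]]), 'contact_force': array([-0.4242, -0.6946,  0.5034]), 'moment': array([-0.065 ,  0.017 ,  0.0691]), 'grip_width': 0.08516102364628032}
```

View pictures.

View pics/side0.png

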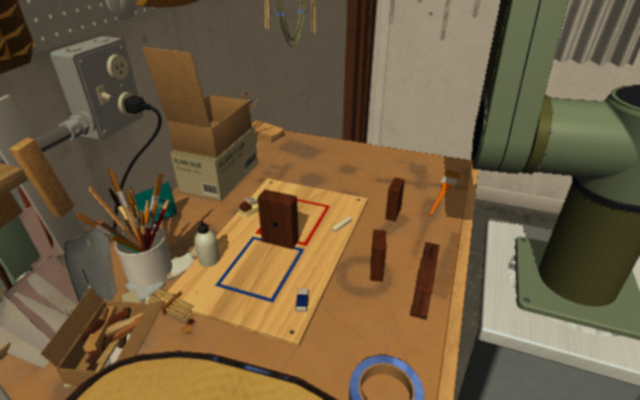

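View pics/top0.png

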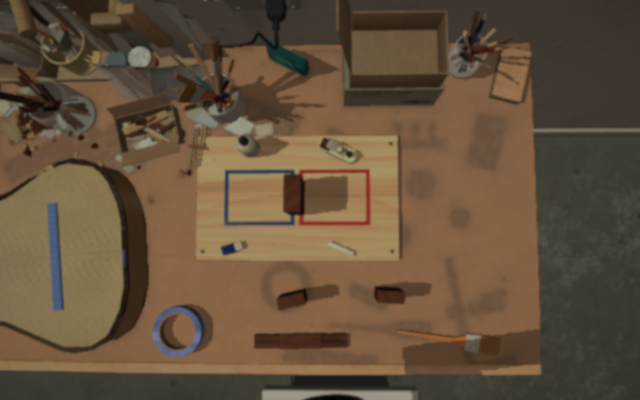

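```bash
cat > h.py <<'E'
from bench import ctrl
import cv2,numpy as np
np.set_printoptions(precision=4,suppress=True)
def proj(n,X):
    i=ctrl.camera_info(n);c=np.atleast_2d(X)@i["R"].T+i["t"];s=c[:,:2]/c[:,2:];r2=(s**2).sum(1,keepdims=True)
    s=s*(1+i["k1"]*r2);m=i["mtx"];return s*[m[0,0],m[1,1]]+[m[0,2],m[1,2]]
def back(n,uv,z):
    i=ctrl.camera_info(n);m=i["mtx"];d=(np.atleast_2d(uv)-[m[0,2],m[1,2]])/[m[0,0],m[1,1]];s=d.copy()
    for _ in range(20): s=d/(1+i["k1"]*(s**2).sum(1,keepdims=True))
    D=np.c_[s,np.ones(len(s))]@i["R"];C=-i["R"].T@i["t"]
    return C+D*((z-C[2])/D[:,2])[:,None]
def rect(cx,cy,yaw,w,h,z):
    c,s=np.cos(yaw),np.sin(yaw);p=np.array([[-w,-h],[w,-h],[w,h],[-w,h]])/2
    return np.c_[p@np.array([[c,s],[-s,c]])+[cx,cy],np.full(4,z)]
E
python3 - <<'E'
from h import *
for n in ("top","side"):
    im=cv2.imread(f"pics/{n}0.png");h=cv2.cvtColor(im,cv2.COLOR_BGR2HSV)
    blue=cv2.inRange(h,(105,110,40),(130,255,255));red=cv2.inRange(h,(170,120,60),(180,255,255))|cv2.inRange(h,(0,190,90),(4,255,255))
    for nm,mk,q in(("blue",blue,"blue_outline"),("red",red,"red_outline")):
        d=ctrl.silhouettes(n,q)
        if not d: print(n,nm,'none');continue
        R=cv2.dilate(d[0]["region"].astype(np.uint8),np.ones((5,5)))
        v,u=np.nonzero((mk>0)&(R>0)); v2,u2=np.nonzero(d[0]["region"])
        for w,(uu,vv) in(("col",(u,v)),("net",(u2,v2))):
            if len(uu)<20: print(n,nm,w,len(uu));continue
            P=back(n,np.c_[uu,vv].astype(float),0.012)[:,:2]
            (c,wh,a)=cv2.minAreaRect(P.astype(np.float32)*1000);print(n,nm,w,len(uu),c,wh,a)
    d=ctrl.silhouettes(n,"board")[0]["region"];v,u=np.nonzero(d)
    print("board",cv2.minAreaRect((back(n,np.c_[u,v].astype(float),.012)[:,:2]*1000).astype(np.float32)))
    for k in ctrl.silhouettes(n,"tail_block"):
        v,u=np.nonzero(k["region"]);print("tb",k["p"],u.min(),u.max(),v.min(),v.max())
im=cv2.imread("pics/top0.png")[125:265,190:405];a=cv2.resize(im,None,fx=3.6,fy=3.6,interpolation=cv2.INTER_CUBIC);cv2.imwrite("pics/t0c.png",a)
im=cv2.imread("pics/side0.png")[170:340,160:380];cv2.imwrite("pics/s0c.png",cv2.resize(im,None,fx=3.5,fy=3.5,interpolation=cv2.INTER_CUBIC))
E
```

```text
top blue col 44 (542.4356689453125, 167.00836181640625) (108.22724151611328, 138.4143524169922) 0.24596084654331207
top blue net 774 (545.0676879882812, 166.49093627929688) (146.32632446289062, 116.7859878540039) 89.90137481689453
top red col 56 (542.4992065429688, 9.978904724121094) (138.81103515625, 108.13987731933594) 89.87281036376953
top red net 845 (543.4352416992188, 9.928234100341797) (146.24937438964844, 118.23478698730469) 89.87602996826172
board ((542.1360473632812, 88.27239990234375), (422.9436340332031, 259.8642272949219), 89.91484069824219)
tb 0.95 282 304 174 214
tb 0.9 374 404 286 303
tb 0.63 299 370 169 224
tb 0.58 277 307 287 309
side blue col 277 (543.933349609375, 165.05467224121094) (140.45167541503906, 111.29169464111328) 89.84436798095703
side blue net 752 (545.0975341796875, 164.15786743164062) (149.43235778808594, 119.2930908203125) 89.17023468017578
side red col 73 (542.6959228515625, 8.822467803955078) (137.8778533935547, 109.25914764404297) 89.3491439819336
side red net 217 (543.0533447265625, 8.419776916503906) (144.9929656982422, 114.89804077148438) 89.0790023803711
board ((540.650146484375, 91.79773712158203), (426.8037414550781, 264.3291320800781), 89.31277465820312)
tb 0.94 385 403 178 221
tb 0.84 257 298 189 249
tb 0.75 370 385 229 282
```

View pics/t0c.png

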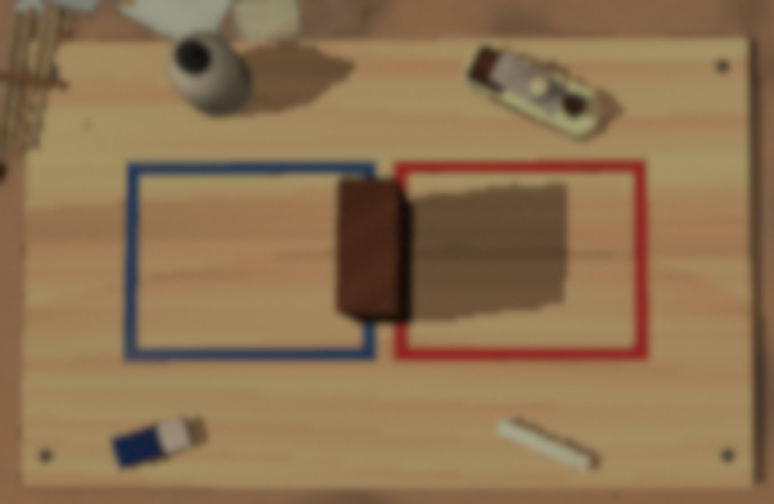

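View pics/s0c.png

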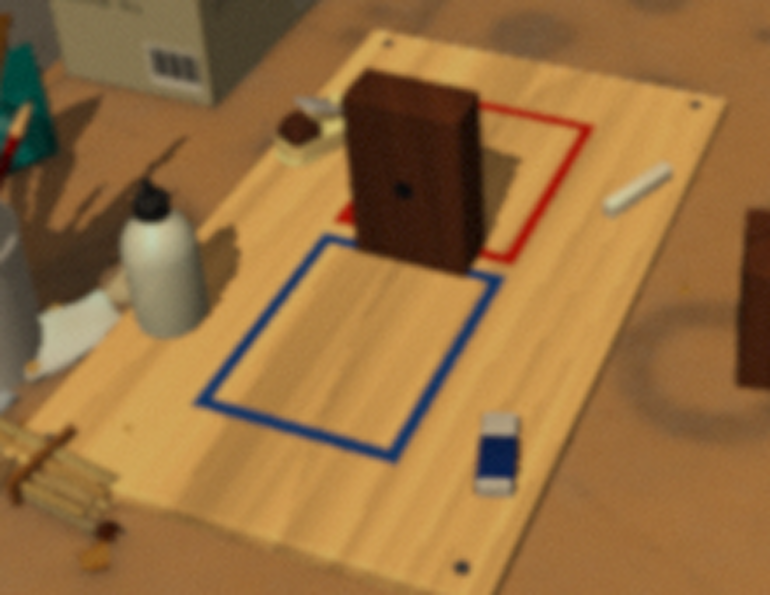

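The largest block stands on the board at top pixel (293,195) and side pixel (278,218). The look-alikes are at top (291,299) and (390,294), both smaller and off the board, plus the bar at (300,340). The crops confirm the choice: it shows a hole and stands between the tapes, with blue on the robot's +y side. Next I fit its pose.

```bash
cat >> h.py <<'E'
from scipy.optimize import minimize
from scipy.spatial import ConvexHull
def boxmask(n,V,k=4):
    p=proj(n,V);m=np.zeros((400*k,640*k),np.uint8);cv2.fillConvexPoly(m,cv2.convexHull(np.round((p+.5)*k-.5).astype(np.int32)),1)
    return cv2.resize(m.astype(np.float32),(640,400),interpolation=cv2.INTER_AREA)
E
python3 - <<'E'
from h import *
def darkmask(n,box):
    im=cv2.imread(f"pics/{n}0.png").astype(float);a=np.zeros((400,640),np.float32)
    d=[k for k in ctrl.silhouettes(n,"tail_block") if abs(np.nonzero(k["region"])[1].mean()-box[0])<12 and abs(np.nonzero(k["region"])[0].mean()-box[1])<12]
    return d[0]["region"].astype(np.float32)
M={"top":darkmask("top",(293,195)),"side":darkmask("side",(278,218))}
def V(x): return np.r_[rect(x[0],x[1],x[2],.07,.032,.012),rect(x[0],x[1],x[2],.07,.032,.122)]
def cost(x,ns): return sum(np.abs(boxmask(n,V(x))-M[n]).sum()/M[n].sum() for n in ns)
for ns in (("top",),("side",),("top","side")):
    best=min((minimize(cost,[.54,.09,y0],args=(ns,),method="Nelder-Mead",options=dict(initial_simplex=[[.54,.09,y0],[.55,.09,y0],[.54,.1,y0],[.54,.09,y0+.06]],xatol=1e-4,fatol=1e-4)) for y0 in(-.06,0,.06)),key=lambda r:r.fun)
    print(ns,best.x,best.fun)
x=best.x
for n,(a,b,c,d) in dict(top=(125,265,190,405),side=(170,340,160,380)).items():
    im=cv2.imread(f"pics/{n}0.png");im=cv2.resize(im[a:b,c:d],None,fx=3.5,fy=3.5)
    for W in (V(x)[:4],V(x)[4:],rect(.543,.166,0,.1,.13,.012)):
        cv2.polylines(im,[np.round((proj(n,W)-[c,a]+.5)*3.5).astype(np.int32)],True,(0,255,0),1)
    cv2.imwrite(f"pics/{n}fit.png",im)
E
```

```text
('top',) [ 0.5413  0.0879 -0.0075] 0.04568713530898094
('side',) [ 0.5424  0.0862 -0.011 ] 0.04566601291298866
('top', 'side') [ 0.5407  0.0876 -0.0048] 0.09645235538482666
```

View pics/topfit.png

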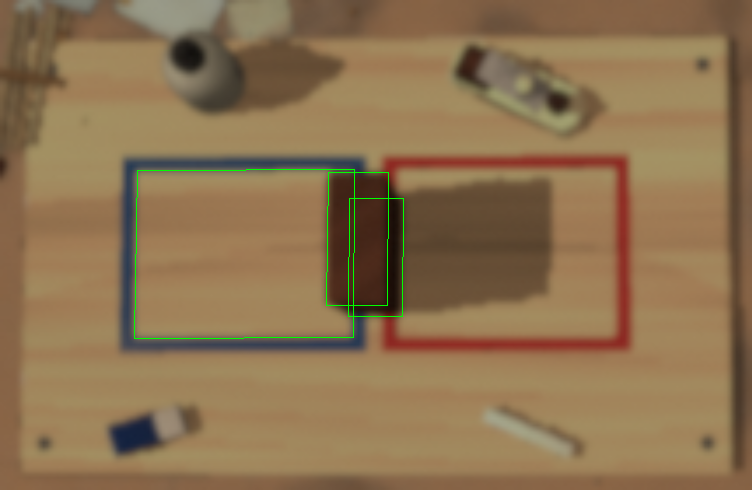

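View pics/sidefit.png

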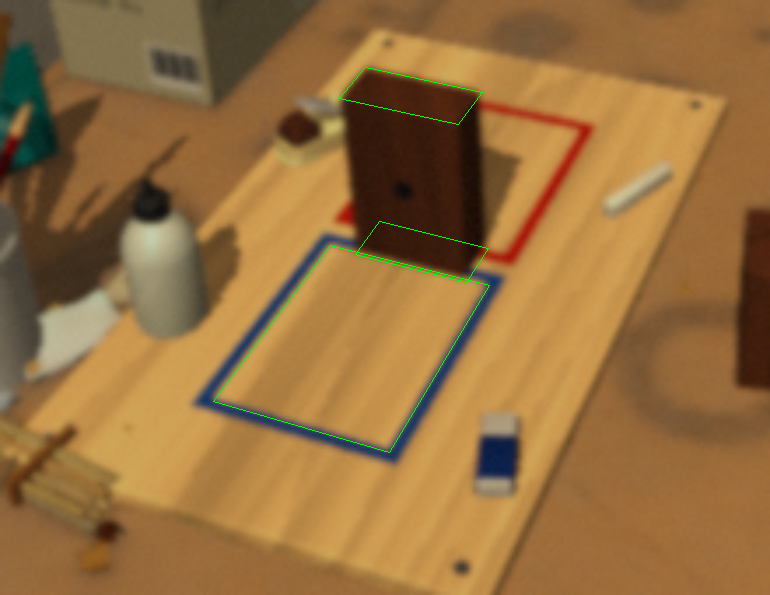

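```bash
python3 -m creep '[[[0,0,0,0,7.3],[0,0,0,0,7.3],[0,-40,0,28,0],[0,-40,0,28,0],[0,-40,0,28,0],[0,-40,0,28,0],[0,-40,0,28,0],[0,-40,0,28,0]]]' 40
```

```text
clock: 2.4
tool_pos: [0.3137, -0.3152, 0.2425]
orientation: [[-0.0, 0.001, 1.0], [-1.0, -0.001, -0.0], [0.001, -1.0, 0.001]]
contact_force: [0.2, -0.8, 0.1]
grip_width: -0.0003
```

```bash
python3 -m creep '[[[0,-42,0,28.4,0],[0,-42,0,28.4,0],[0,-42,0,28.4,0],[0,-42,0,28.4,0],[0,-42,0,28.4,0],[0,-42,0,28.4,0],[0,-42,0,28.4,0],[0,-42,0,28.4,0]]]'
python3 -m creep '[[[0,0,0,0,0]]]'
```

```text
clock: 3.4
tool_pos: [0.541, 0.0211, 0.2425]
orientation: [[0.0, 0.001, 1.0], [-1.0, -0.0, 0.0], [0.0, -1.0, 0.001]]
contact_force: [0.7, -0.8, 0.1]
grip_width: 0.0005
clock: 3.52
tool_pos: [0.5413, 0.0222, 0.2422]
orientation: [[0.005, 0.001, 1.0], [-1.0, 0.001, 0.005], [-0.001, -1.0, 0.001]]
contact_force: [0.5, -1.2, 0.4]
grip_width: 0.0001
```

```bash
python3 -m creep '[[[0,0,45,0,0],[0,0,45,0,0],[0,0,43,0,0],[0,0,0,0,0]]]'
python3 - <<'E'
from h import *
im=ctrl.snapshot("side")[110:290,190:410,::-1];cv2.imwrite("pics/s1.png",cv2.resize(im,None,fx=3,fy=3))
E
```

```text
clock: 4.03
tool_pos: [0.536, 0.0191, 0.1056]
orientation: [[-0.001, -0.01, 1.0], [-1.0, 0.001, -0.001], [-0.001, -1.0, -0.01]]
contact_force: [0.9, 0.7, 0.5]
grip_width: -0.0001
```

View pics/s1.png

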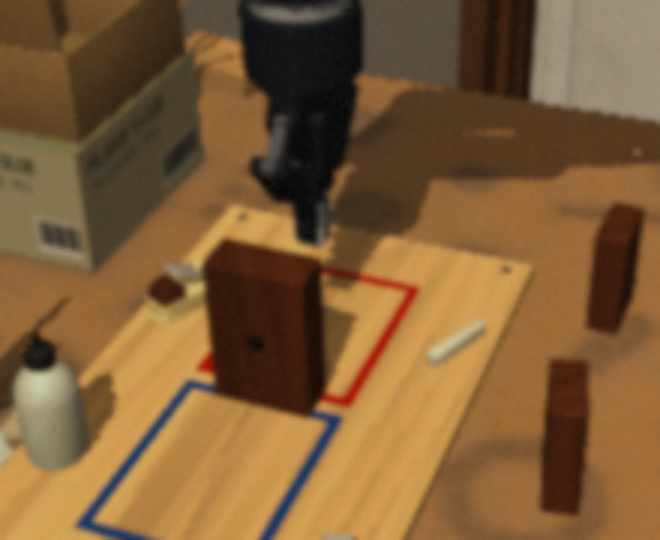

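```bash
python3 -m creep '[[[0,-10,0,0,0],[0,-10,0,0,0],[0,-8,0,0,0],[0,-5,0,0,0],[0,-5,0,0,0],[0,-5,0,0,0]]]'; python3 -m creep '[[[0,-5,0,0,0],[0,-5,0,0,0],[0,-5,0,0,0]]]'
```

```text
clock: 4.82
tool_pos: [0.5401, 0.0628, 0.1093]
orientation: [[0.0, -0.0, 1.0], [-1.0, -0.0, 0.0], [0.0, -1.0, -0.0]]
contact_force: [-0.4, -0.1, 0.1]
grip_width: 0.0002
clock: 5.2
tool_pos: [0.5401, 0.0778, 0.1092]
orientation: [[-0.0, -0.0, 1.0], [-1.0, 0.0, -0.0], [-0.0, -1.0, -0.0]]
contact_force: [-0.0, -0.5, 0.0]
grip_width: -0.0002
```

```bash
python3 - <<'E'
from h import *
im=ctrl.snapshot("side")[110:290,190:410,::-1];cv2.imwrite("pics/s2.png",cv2.resize(im,None,fx=3,fy=3))
E
```

```text
(no output)
```

View pics/s2.png

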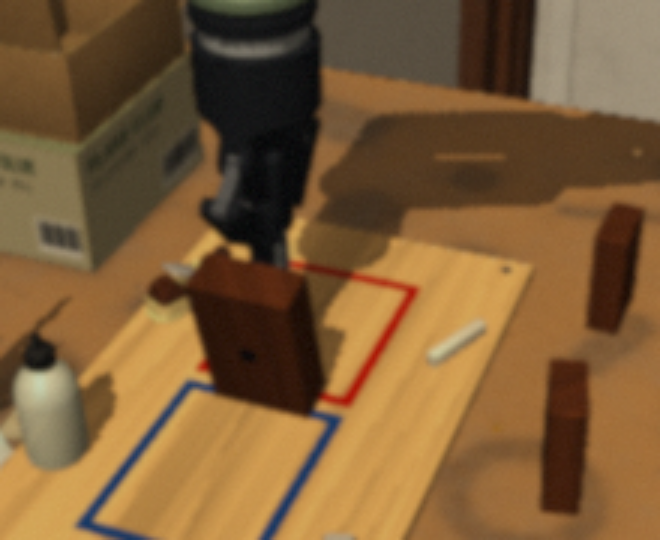

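The block is tipping cleanly about its foot edge, with its top at (250,275) in the crop. I keep pushing slowly.

```bash
python3 -m creep '[[[0,-4,0,0,0],[0,-4,0,0,0],[0,-3,0,0,0],[0,-3,0,0,0],[0,0,0,0,0],[0,0,0,0,0]]]'; python3 - <<'E'
from h import *
im=ctrl.snapshot("side")[110:290,190:410,::-1];cv2.imwrite("pics/s3.png",cv2.resize(im,None,fx=3,fy=3))
E
```

```text
clock: 6.0
tool_pos: [0.5401, 0.0915, 0.1093]
orientation: [[-0.0, 0.0, 1.0], [-1.0, -0.0, -0.0], [0.0, -1.0, 0.0]]
contact_force: [-0.0, -0.4, 0.6]
grip_width: -0.0001
```

View pics/s3.png

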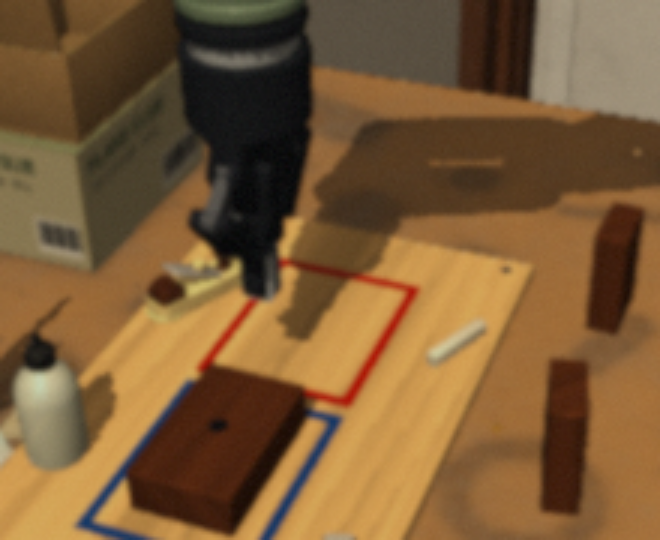

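It fell flat. I back off and measure where it lies.

```bash
python3 -m creep '[[[0,35,-20,0,0],[0,35,0,0,0],[0,0,0,0,0],[0,0,0,0,0]]]'; cat >> h.py <<'E'
def fitlying(tag,ns=("top","side")):
    M={}
    for n in ns:
        im=ctrl.snapshot(n)[:,:,::-1];cv2.imwrite(f"pics/{n}{tag}.png",im)
        best=None
        for k in ctrl.silhouettes(n,"tail_block"):
            v,u=np.nonzero(k["region"]);e=proj(n,[[.543,.16,.03]])[0]
            if np.hypot(u.mean()-e[0],v.mean()-e[1])<25: best=k["region"].astype(np.float32);break
        if best is None: print("no mask",n)
        else: M[n]=best
    V=lambda x:np.r_[rect(x[0],x[1],x[2],.07,.11,.012),rect(x[0],x[1],x[2],.07,.11,.044)]
    cost=lambda x,q:sum(np.abs(boxmask(n,V(x))-M[n]).sum()/M[n].sum() for n in q)
    out=[]
    for q in [(n,) for n in M]+[tuple(M)]:
        r=min((minimize(cost,[.542,.16,y],args=(q,),method="Nelder-Mead",options=dict(initial_simplex=[[.542,.16,y],[.55,.16,y],[.542,.168,y],[.542,.16,y+.05]],xatol=1e-4,fatol=1e-4)) for y in(-.05,0,.05)),key=lambda r:r.fun)
        print(q,r.x,r.fun);out=r.x
    for n,(a,b,c,d) in dict(top=(125,265,190,405),side=(170,340,160,380)).items():
        im=cv2.resize(cv2.imread(f"pics/{n}{tag}.png")[a:b,c:d],None,fx=3.5,fy=3.5)
        for W in (V(out)[:4],V(out)[4:],rect(.543,.166,0,.1,.13,.012)):
            cv2.polylines(im,[np.round((proj(n,W)-[c,a]+.5)*3.5).astype(np.int32)],True,(0,255,0),1)
        cv2.imwrite(f"pics/{n}{tag}fit.png",im)
    return out
E
python3 -c "
from h import *
fitlying('4')"
```

```text
clock: 6.55
tool_pos: [0.5399, 0.0217, 0.1291]
orientation: [[-0.001, -0.0, 1.0], [-1.0, 0.001, -0.001], [-0.001, -1.0, -0.0]]
contact_force: [0.4, -0.5, -0.7]
grip_width: 0.0004
no mask top
('side',) [0.5421 0.1575 0.0305] 0.06728551536798477
('side',) [0.5421 0.1575 0.0305] 0.06728551536798477
```

View pics/top4fit.png

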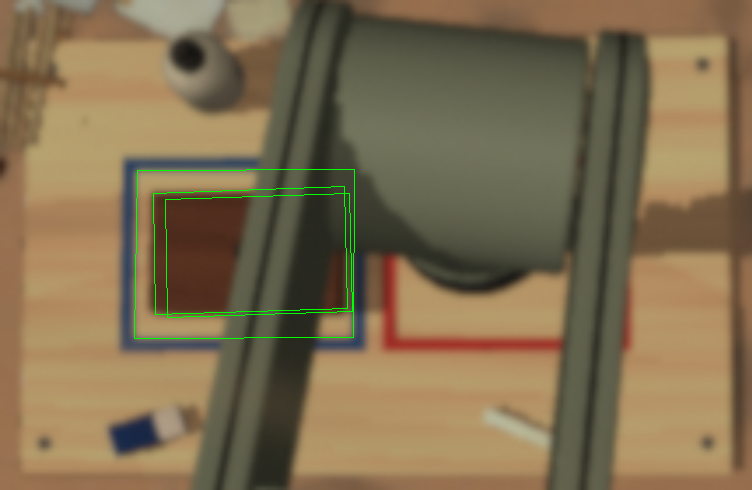

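View pics/side4fit.png

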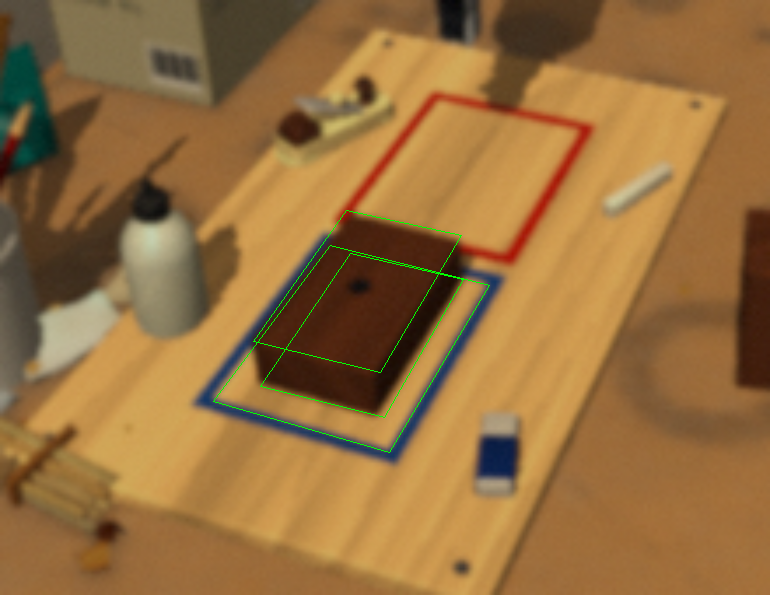

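The block lies flat. It is centred in x, but its foot end sits right at the inner tape edge, so I'll nudge it about 9 mm toward +y, pushing low on the foot end.

```bash
python3 -m creep '[[[0,-6,40,0,0],[0,-6,38,0,0],[0,-6,18,0,0],[0,-10,0,0,0],[0,-10,0,0,0],[0,-8,0,0,0],[0,-4,0,0,0],[0,0,0,0,0]]]'; python3 -m creep '[[[0,-4,0,0,0],[0,-4,0,0,0],[0,-4,0,0,0],[0,-4,0,0,0],[0,0,0,0,0]]]'; python3 - <<'E'
from h import *
im=ctrl.snapshot("side")[150:330,170:390,::-1];cv2.imwrite("pics/s5.png",cv2.resize(im,None,fx=3,fy=3))
E
```

```text
clock: 7.75
tool_pos: [0.5405, 0.0718, 0.0339]
orientation: [[0.001, 0.001, 1.0], [-1.0, -0.0, 0.001], [0.0, -1.0, 0.001]]
contact_force: [0.3, 0.1, -0.6]
grip_width: -0.0002
clock: 8.38
tool_pos: [0.5401, 0.0879, 0.0332]
orientation: [[0.0, -0.0, 1.0], [-1.0, 0.0, 0.0], [-0.0, -1.0, -0.0]]
contact_force: [0.4, 0.2, 0.1]
grip_width: 0.0003
```

View pics/s5.png

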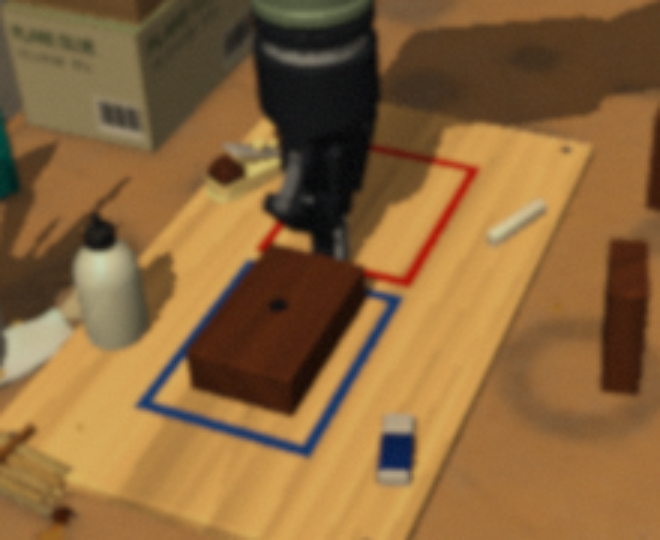

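```bash
python3 -m creep '[[[0,-3,0,0,0],[0,-3,0,0,0]]]';python3 -m creep '[[[0,-3,0,0,0],[0,0,0,0,0]]]'; python3 -c "
from h import *
fitlying('6',('side',))" 2>&1 | head -3
```

```text
clock: 8.68
tool_pos: [0.5401, 0.0935, 0.0333]
orientation: [[-0.0, -0.0, 1.0], [-1.0, -0.0, -0.0], [0.0, -1.0, -0.0]]
contact_force: [-1.0, -0.3, 0.5]
grip_width: -0.0
clock: 8.93
tool_pos: [0.5401, 0.0969, 0.0333]
orientation: [[0.0, -0.0, 1.0], [-1.0, 0.0, 0.0], [-0.0, -1.0, -0.0]]
contact_force: [-0.9, -0.5, -0.5]
grip_width: -0.0001
[ WARN:0@5.916] global loadsave.cpp:275 findDecoder imread_('pics/top6.png'): can't open/read file: check file path/integrity
Traceback (most recent call last):
```

```bash
python3 -c "
from h import *
fitlying('7')"
```

```text
('top',) [ 0.5058  0.1761 -0.0216] 6.043065547943115
('side',) [0.5425 0.1643 0.0141] 0.05286097526550293
('top', 'side') [ 0.5406  0.1646 -0.0164] 6.154321193695068
```

View pics/side7fit.png

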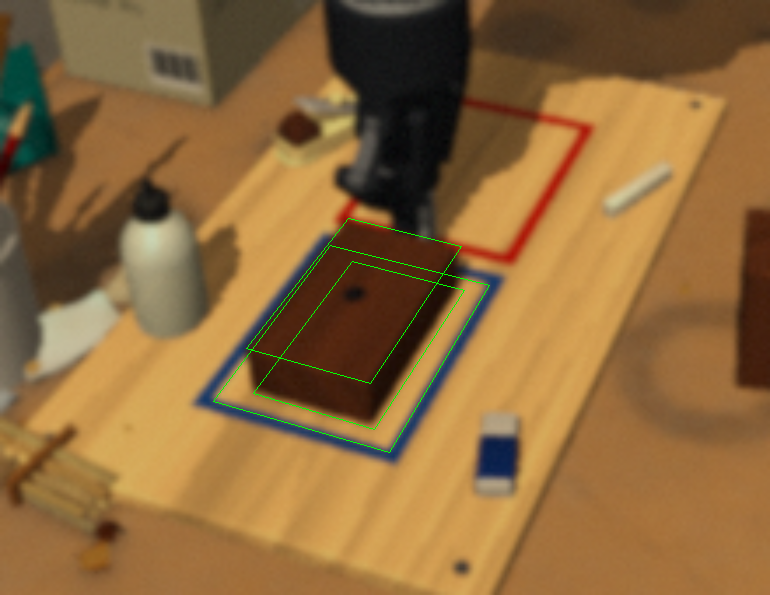

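```bash
python3 -m creep '[[[0,30,0,0,0],[0,30,-40,0,0],[0,45,-30,0,0],[0,55,0,0,0],[0,55,0,0,0],[0,55,0,0,0],[0,0,0,0,0]]]'; python3 -c "
from h import *
fitlying('8')
print(back('side',[[160+372/3.5-.5,170+420/3.5-.5]],.012))"
```

```text
clock: 10.1
tool_pos: [0.5404, -0.1776, 0.1038]
orientation: [[-0.006, 0.002, 1.0], [-1.0, -0.002, -0.006], [0.002, -1.0, 0.002]]
contact_force: [0.6, 0.3, 0.1]
grip_width: -0.0002
('top',) [0.5416 0.1649 0.0004] 0.023223191499710083
('side',) [0.5434 0.1635 0.0352] 0.07450823485851288
('top', 'side') [0.5417 0.1644 0.0029] 0.10583757609128952
[[0.5103 0.2151 0.012 ]]
```

View pics/top8fit.png

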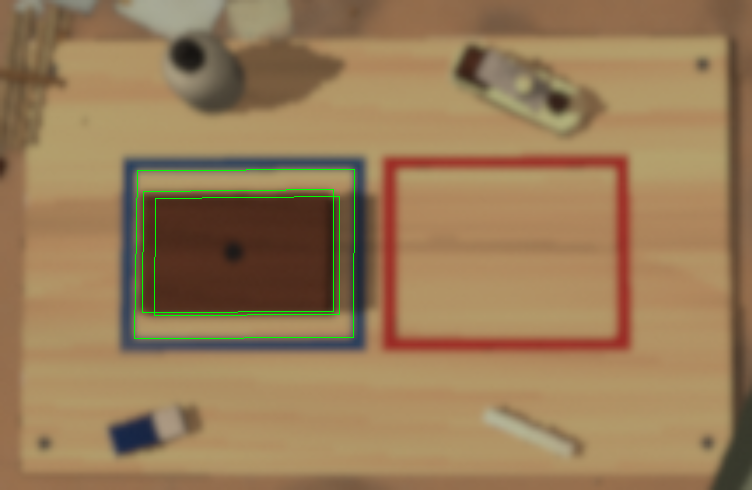

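View pics/side8fit.png

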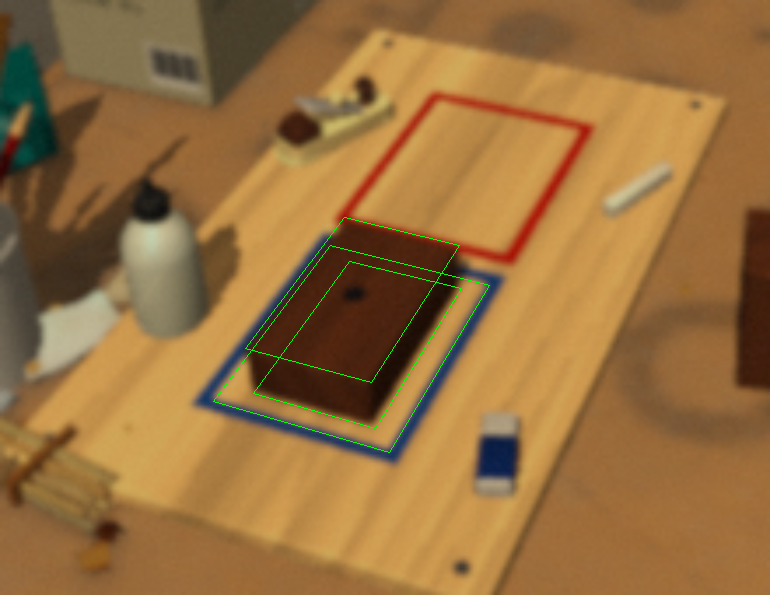

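The block now sits well centred at (0.542, 0.165), with about 9–10 mm clearance at both ends. Next I press it.

```bash
python3 -m creep '[[[0,-40,0,0,0],[0,-50,0,0,0],[0,-55,0,0,0],[0,-55,0,0,0],[0,-55,0,0,0],[0,-50,0,0,0],[0,-37,0,0,0],[0,0,0,0,0]]]';python3 -m creep '[[[0,0,15,0,0],[0,0,15,0,0],[0,0,10,0,0],[0,0,4,0,0],[0,0,0,0,0]]]'
```

```text
clock: 11.3
tool_pos: [0.5388, 0.1726, 0.1032]
orientation: [[0.007, -0.0, 1.0], [-1.0, 0.001, 0.007], [-0.001, -1.0, -0.0]]
contact_force: [-0.4, -0.1, -0.5]
grip_width: -0.0
clock: 11.92
tool_pos: [0.54, 0.1681, 0.0588]
orientation: [[-0.001, -0.001, 1.0], [-1.0, -0.0, -0.001], [0.0, -1.0, -0.001]]
contact_force: [0.4, -0.4, -0.2]
grip_width: -0.0
```

```bash
python3 -m creep '[[[0,3,0,1,0],[0,0,2,0,0],[0,0,1,0,0]]]';python3 -m creep '[[[0,0,1,0,0]]]';python3 -m creep '[[[0,0,1,0,0]]]'
```

```text
clock: 12.3
tool_pos: [0.5413, 0.1655, 0.0565]
orientation: [[-0.0, 0.0, 1.0], [-1.0, 0.0, -0.0], [-0.0, -1.0, 0.0]]
contact_force: [-0.6, -0.3, -0.9]
grip_width: -0.0
clock: 12.42
tool_pos: [0.5412, 0.1656, 0.0553]
orientation: [[0.0, 0.0, 1.0], [-1.0, 0.0, 0.0], [-0.0, -1.0, 0.0]]
contact_force: [0.0, 0.4, -0.1]
grip_width: 0.0002
clock: 12.55
tool_pos: [0.5412, 0.1656, 0.0551]
orientation: [[0.0, -0.0, 1.0], [-1.0, -0.0, 0.0], [0.0, -1.0, -0.0]]
contact_force: [-3.6, -0.9, 9.0]
grip_width: 0.0
```

```bash
python3 -m creep '[[[0,0,1,0,0]]]';python3 -m creep '[[[0,0,0.7,0,0]]]'
```

```text
clock: 12.68
tool_pos: [0.5412, 0.1657, 0.055]
orientation: [[0.0, -0.001, 1.0], [-1.0, -0.0, 0.0], [0.0, -1.0, -0.001]]
contact_force: [-5.9, -1.1, 15.0]
grip_width: -0.0
clock: 12.8
tool_pos: [0.5412, 0.1656, 0.055]
orientation: [[0.0, -0.001, 1.0], [-1.0, -0.0, 0.0], [0.0, -1.0, -0.001]]
contact_force: [-7.5, -1.4, 18.6]
grip_width: 0.0003
```

```bash
python3 -m creep '[[[0,0,1,-1,0]]]';python3 -m creep '[[[0,0,1.2,-0.8,0]]]'
```

```text
clock: 12.92
tool_pos: [0.5411, 0.1657, 0.055]
orientation: [[0.001, 0.001, 1.0], [-1.0, -0.0, 0.001], [0.0, -1.0, 0.001]]
contact_force: [-6.2, -1.9, 20.7]
grip_width: -0.0001
clock: 13.05
tool_pos: [0.5411, 0.1657, 0.055]
orientation: [[0.001, 0.003, 1.0], [-1.0, -0.0, 0.001], [0.0, -1.0, 0.003]]
contact_force: [-7.8, -2.0, 28.0]
grip_width: 0.0001
```

Now at 28 N. I hold it for just over a second.

```bash
python3 -m creep '[[[0,0,0.5,-0.3,0],[0,0,0,0,0],[0,0,0,0,0],[0,0,0,0,0],[0,0,0,0,0]]]';python3 -m creep '[[[0,0,0,0,0],[0,0,0,0,0],[0,0,0,0,0],[0,0,0,0,0]]]'
```

```text
clock: 13.68
tool_pos: [0.5412, 0.1657, 0.055]
orientation: [[0.001, 0.004, 1.0], [-1.0, -0.0, 0.001], [0.0, -1.0, 0.004]]
contact_force: [-8.7, -2.3, 25.7]
grip_width: -0.0002
clock: 14.18
tool_pos: [0.5412, 0.1657, 0.055]
orientation: [[0.001, 0.004, 1.0], [-1.0, -0.0, 0.001], [0.0, -1.0, 0.004]]
contact_force: [-8.0, -1.5, 26.0]
grip_width: -0.0001
```

Released next: straight up, then away sideways for a clear last look.

```bash
python3 -m creep '[[[0,0,-4,1,0],[0,0,-10,0,0],[0,0,-35,0,0],[0,10,-50,0,0],[0,50,-20,0,0],[0,55,0,0,0],[0,55,0,0,0],[0,55,0,0,0]]]'; python3 -m creep '[[[0,55,0,0,0],[0,55,0,0,0],[0,30,0,0,0],[0,0,0,0,0],[0,0,0,0,0]]]';python3 -c "
from h import *
fitlying('9')"
```

```text
clock: 15.18
tool_pos: [0.5397, -0.0609, 0.1689]
orientation: [[0.0, -0.0, 1.0], [-1.0, 0.0, 0.0], [-0.0, -1.0, -0.0]]
contact_force: [0.5, 1.1, 0.4]
grip_width: -0.0002
clock: 15.8
tool_pos: [0.5397, -0.1986, 0.1684]
orientation: [[0.0, -0.001, 1.0], [-1.0, 0.001, 0.0], [-0.001, -1.0, -0.001]]
contact_force: [-0.4, 0.1, 0.1]
grip_width: 0.0
('top',) [ 0.5412  0.1659 -0.0246] 0.051979873329401016
('side',) [ 0.5434  0.1645 -0.0188] 0.045447055250406265
('top', 'side') [ 0.5419  0.1653 -0.0112] 0.11574170738458633
```

View pics/top9fit.png

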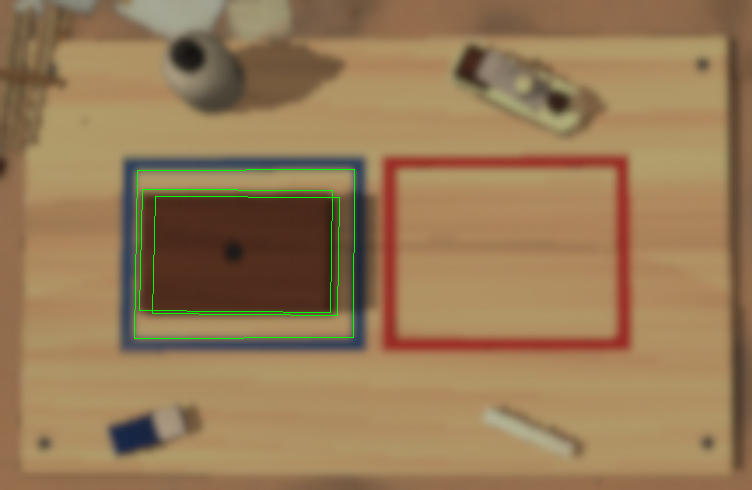

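View pics/side9.png

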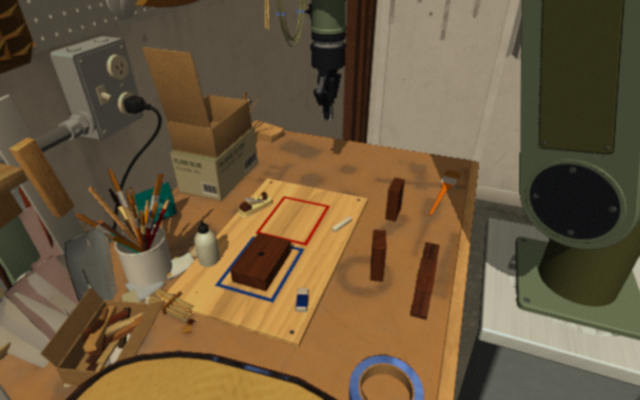

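The block lies flat inside the blue outline, with its hole at top-crop pixel (233,252). The bottle, plane, eraser and bone blank are where they were, and the arm is clear.

```bash
python3 -c "
from bench import ctrl
print(ctrl.close_job(), ctrl.get_state()['clock'])"
```

```text
the job is handed in; nothing more can be done
the job is handed in; nothing more can be done
```

The tail block now lies flat inside the blue outline, has been pressed, and the job is handed in. It took about 16 s of the 40 s allowed.

- **Topple:** I pushed the block near its top with shut fingers. It tipped about its foot edge and fell flat, but its foot end lay right at the inner edge of the tape.
- **Nudge:** With the block at rest, I nudged it about 8 mm toward +y, low on the foot end, to centre it.
- **Press:** I pressed down at about 26–28 N for a little over 1.1 s, then lifted off and moved about 0.36 m to the side. The block did not shift visibly during the press, although there was about 8 N of sideways force.

**Last checks:** The block's centre is at about (0.542, 0.165) and the outline's at (0.543, 0.166), leaving roughly 9 mm or more on every side. The bottle, thumb plane, eraser and bone blank look unmoved.

**Disagreements:**
- The two cameras' block fits differed by about 2 mm in the last check.
- The yaw estimates scattered between about -0.025 and +0.035 rad.
- One top-camera fit failed, and another found no block, because the arm blocked the view. I measured again with the arm clear.

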